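# Brush out the tall beaker

## Task

Take the bottle brush from its holder and brush out the tall white beaker: push the brush down to the bottom three times, drawing it about half-way up the beaker between strokes. After the third stroke let go and leave the brush standing in the beaker, with the beaker still upright about where it was and the other things left where they are.

Things in the scene. Friction and masses are not known exactly. Their poses are not given: they have to be found in the camera images.
- brush_grip (a point): the point to grasp on the bottle brush, on its axis, 170 mm above its foot and 30 mm below its top end. The brush is 200 mm long and 70 g: from the foot, a grey round bristle head 38 mm across and 78 mm long (stiff, flat underneath), then a round pale wooden handle 16 to 18 mm thick from 105 to 190 mm above the foot. At the start it stands upright, head down, in the holder. z points from foot to top
- brush_foot (a point): middle of the flat underside of the brush's bristle head; z points up the brush's axis to the handle
- holder: brush holder: round steel sleeve 60 mm across and 50 mm high on a flange 90 mm across, fixed to the worktop; its opening is 50 mm across and its floor 6 mm above the worktop, where the brush's foot rests. Origin: centre of its underside; z up. Mind the wall cabinet that hangs over the back of the worktop: it spans y = -0.32 to 0.32 and its knob and door reach forward to x = 0.55, its underside is 0.48 above the worktop
- beaker_in (a point): centre of the inner floor of the tall beaker, the vessel to brush out: white ceramic, round, no handle, loose, 450 g, 82 mm across the rim, 76 mm at the foot, 105 mm high; wall 4 mm, so 74 mm wide inside at the rim and 68 mm at the floor; the rim is 100 mm above this point. The shorter white cup beside it, equally wide but 62 mm high, is not to be used. z up
- beaker: the tall beaker itself; origin: centre of its underside on the worktop; z up
- short_cup: the short white cup, 82 mm across and 62 mm high, empty, a bystander; origin: centre of its underside
- salt_bowl: small stoneware bowl, 110 mm across and 51 mm high, a bystander behind the work; origin: centre of its underside
- jar_small: small clip-top glass jar, 94 mm across and 69 mm high, a bystander behind the work; origin: centre of its underside
Mind the look-alikes: they are no part of the job. Of the things like the part that bears brush_grip, leave any that is purple; of the rest the smaller one is meant.

How it is judged:
On the way, in this order (a step that is already met when the one before it is completed fails the run):
1. brush pushed down to the bottom of the tall beaker (horizontal distance between brush_foot and beaker_in below 0.03 m and z of brush_foot in the frame of beaker_in below 0.02 m), for 0.05 s.
2. drawn up inside it (horizontal distance between brush_foot and beaker_in below 0.03 m and z of brush_foot in the frame of beaker_in between 0.035 and 0.095 m), for 0.05 s.
3. pushed down a second time (all of step 1), for 0.05 s.
4. drawn up again (all of step 2), for 0.05 s.
5. pushed down a third time (all of step 3), for 0.05 s.
At the end, for the whole second after the job is handed in: the brush stands by itself, head down, in the tall beaker (foot within 20 mm of the floor and 30 mm of the centre, leaning less than about 34 degrees), the beaker upright within about 8 degrees, at rest and less than 50 mm from where it was (all of step 5 and angle between beaker's own z axis and vertical below 0.15 rad and angle between brush_foot's own z axis and vertical below 0.6 rad and linear speed of beaker below 0.02 m/s and distance of beaker from where it was at the start of the episode below 0.05 m); the robot touches nothing.
It fails at once if the beaker is tipped by more than about 20 degrees (angle between beaker's own z axis and vertical above 0.35 rad).
It fails at once if another cup, bowl or jar is moved by more than 30 mm (distance of any of short_cup, salt_bowl, jar_small from where it was at the start of the episode above 0.03 m).
It also fails if it takes over 51 s, if anything falls off the work surface, if the arm or the gripper's body presses on something with over 40 N, if the wrist force passes 120 N, or if a joint passes its speed limit or range.

## Robot

A 6-joint arm with a two-finger parallel gripper is mounted at the origin on a cart in front of the work surface, level with it; the furniture and walls round the work are solid. World frame = base frame: x ahead of the robot, y to its left, z up, the work surface at z = 0. Lengths are in m, angles in rad, forces in N, time in s.
With the tool pointing down it reaches from about 0.35 to 0.85 m from the base axis. Payload 8.1 kg.
Tool frame: the origin (TCP) lies midway between the tips of the shut fingers; the grasp point (between the pads) lies 19 mm behind it; z points along the fingers, y is the line along which they close (so a half turn about z gives the same grasp; the last joint's range is limited). The gripper opens to 93 mm and grips with 3 to 60 N. Pads are 15 mm wide; open, the fingers measure 128 mm over their backs; the gripper's body (75 mm by 188 mm) begins 65 mm behind the grasp point.
Start: joints at [1.083, 0.13, 1.488, -0, 1.523, -0.085], TCP at [0.235, 0.552, 0.219] pointing down, gripper open.
Joint ranges: [-2.96, 2.96], [-0.89, 2.26], [0.02, 2.5], [-1.34, 4.48], [0, 2.73], [-2.66, 2.66]. Speed limits (rad/s): [2.39, 2.39, 2.79, 3.14, 3.14, 3.14].

## Interface

Orientations are given as a rotation vector (axis times angle).
In Python, from plant import read_state, read_camera, camera_model, close_job gives the robot as it stands. The module is installed in compiled form; this text tells all that it offers.
- The arm moves only by the tool carry_out, never from a script. Its argument "moves" is a list of rows, each an object of numbers: "jaw": the finger opening in m, from 0 to 0.093; "dx", "dy", "dz": the shift along the tool's x, y, z in m; "yaw": the turn about the tool's z in rad. In form: [{"jaw": .., "dx": .., "dy": .., "dz": .., "yaw": ..}, ...]. A call has 1 to 8 rows; each row shifts and turns the commanded pose from where the row before left it, along the tool's axes as they then stand; what a row does not reach is not made up. A row lasts 1/8 s, in which the tool goes at most 62.5 mm and 10.7 degrees, less where a joint would pass 70% of its speed; a pose out of reach is approached as far as the arm can. A call is refused whole if a number of a shift passes 0.0625 or a number of a turn 0.188, either way. A call with a gripper value outside its range is refused whole. The fingers move at their own pace and stop on an object; "grip_force" is the grip in N (left out, the last holds). Time passes only in rows, so rows that do not move let the fingers close. It gives the time, the measured TCP pose, the force, the opening and the grip force at its end, in the units of the state.
- read_state(): the state, without advancing time (a new reading comes with each control period).
- read_camera(name): name is "side" or "top" or "wrist"; returns the picture (384x512x3 uint8, red, green, blue); there is no depth.
- camera_model(name): a dict with "camera_matrix" (3x3 intrinsics, pixels), "k1" (the pictures are not rectified: a ray, as slopes to the right and down, at radius r is drawn at 1 + k1 r^2 times it, then the intrinsics apply), "view" (4x4, takes a point from world to camera coordinates). Camera axes: x right, y up, looking along -z (the intrinsics and any distortion apply to the point x, -y, -z); pixel columns grow to the right and rows downward; lengths in m; the calibration is good to about 2 mm. A picture is of the moment at which its call begins: read the wrist's pose just before it. camera_model takes no time and is no camera call; for the wrist camera it gives the pose at the moment of the call.
- close_job(): hands the job in; it is judged then, once.
The state is a dict: "t": time; "q": joint angles; "dq": joint speeds; "joint_torque": joint torques, N m; "tool_pos": TCP position; "orientation": TCP orientation; "force": force on the tool from outside, world axes, zero at the start; "wrist_torque": the same for the moment, N m; "opening": finger opening in m; "gripper_force": force on a finger pad.
Only numpy, scipy, OpenCV 4.12 (cv2) and the standard library are available. Lean on these libraries where they do the work, as an engineer would, in place of code of your own. Each camera call takes 0.05 s, during which the arm holds its last target. There are 200 camera calls.

## Working session

There is one attempt and no reset: what is moved stays moved. The work goes in short steps, Python scripts to look and compute and a tool call to move; the robot and the scene stay as the last step left them, time stands still between calls to the robot, and variables do not carry over. Pictures are saved under pics/ and viewed, at most 10 in all, crops included, and the job is handed in when it is done.

Besides the shell and the picture viewer there is one more tool, called after "Request:" as a command line: name --argument value ..., lists and objects as JSON in quotes. carry_out: Moves the arm, as the interface text tells. Its arguments: {"type":"object","properties":{"moves":{"type":"array","items":{"type":"object","properties":{"jaw":{"type":"number"},"dx":{"type":"number"},"dy":{"type":"number"},"dz":{"type":"number"},"yaw":{"type":"number"}}}},"grip_force":{"type":"number"}},"required":["moves"]}

```bash
mkdir -p pics; cat > h.py <<'E'
import numpy as np, cv2
from plant import *
def ray(m,u,v):
    K=np.array(m["camera_matrix"]);k=m["k1"]
    d=np.array([(u-K[0,2])/K[0,0],(v-K[1,2])/K[1,1]]);s=d.copy()
    for _ in range(20): s=d/(1+k*(s@s))
    V=np.array(m["view"]);R=V[:3,:3];c=-R.T@V[:3,3]
    r=R.T@np.array([s[0],-s[1],-1]);return c,r/np.linalg.norm(r)
def onz(m,u,v,z):
    c,r=ray(m,u,v);return c+r*(z-c[2])/r[2]
def cross(a,b):
    (c1,r1),(c2,r2)=a,b
    t=np.linalg.lstsq(np.stack([r1,-r2],1),c2-c1,rcond=None)[0]
    p,q=c1+t[0]*r1,c2+t[1]*r2;return (p+q)/2,np.linalg.norm(p-q)
def proj(m,p):
    V=np.array(m["view"]);K=np.array(m["camera_matrix"]);q=V[:3,:3]@p+V[:3,3]
    s=np.array([q[0],-q[1]])/-q[2];s=s*(1+m["k1"]*(s@s));return K[:2,:2]@s+K[:2,2]
E
python3 - <<'E'
from h import *
s=read_state();print(s)
for n in("side","top"):
    im=read_camera(n);cv2.imwrite(f"pics/{n}.png",im[:,:,::-1]);m=camera_model(n);print(n,m)
E
```

```text
{'t': 0.0, 'q': array([ 1.08259446e+00,  1.31148304e-01,  1.48925139e+00, -2.22223159e-05,
        1.52303018e+00, -8.54000516e-02]), 'dq': array([-0.00074645,  0.00036622, -0.00061296, -0.00041364, -0.00017328,
       -0.00023726]), 'joint_torque': array([ 1.55712689e-03, -5.59861887e+01, -4.91751981e+01,  7.69927120e-02,
        3.57653957e-02, -1.06527025e-04]), 'tool_pos': array([0.23491718, 0.55147964, 0.21761047]), 'orientation': array([-6.28349239e-01, -3.07760336e+00,  2.77743959e-03]), 'force': array([-0.65494235,  0.8234337 ,  0.51656124]), 'wrist_torque': array([ 0.00280909, -0.02186411, -0.00867205]), 'gripper_force': 0.0, 'opening': 0.09311286939884443}
side {'camera_matrix': array([[371.98312581,   0.        , 254.39527755],
       [  0.        , 371.98312581, 192.78373322],
       [  0.        ,   0.        ,   1.        ]]), 'k1': -0.05146544305645953, 'view': array([[-0.96670164,  0.25586184, -0.00476087,  0.52043798],
       [-0.15660689, -0.57677655,  0.80175002, -0.01037409],
       [ 0.20239127,  0.77579864,  0.59764056, -1.14558614],
       [ 0.        ,  0.        ,  0.        ,  1.        ]])}
top {'camera_matrix': array([[375.36770629,   0.        , 253.46781604],
       [  0.        , 375.36770629, 195.12630547],
       [  0.        ,   0.        ,   1.        ]]), 'k1': -0.07768181667640414, 'view': array([[-0.01054396, -0.99984866,  0.01383771,  0.01443067],
       [ 0.99914333, -0.00998069,  0.04016199, -0.52229593],
       [-0.0400178 ,  0.01424932,  0.99909736, -1.07257882],
       [ 0.        ,  0.        ,  0.        ,  1.        ]])}
```

View pics/side.png

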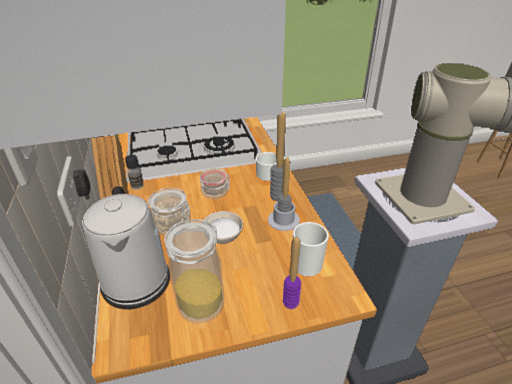

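View pics/top.png

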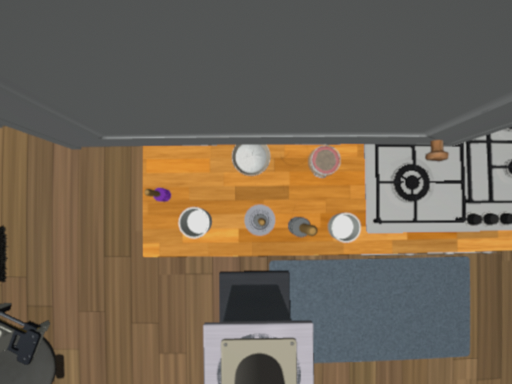

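The side view shows three brushes. The one in the steel holder has a grey head, with its top at about (287,158) side and (262,222) top. A larger grey one stands free at (280,115) side and (300,227) top, and a purple one at (292,290) side and (160,194) top. Purple is excluded, and the smaller of the other two, the one in the holder, is meant. The tall beaker is at (310,248) side and (195,222) top.

```bash
python3 - <<'E'
from h import *
S=cv2.imread("pics/side.png");T=cv2.imread("pics/top.png")
a=cv2.resize(S[100:320,220:360],None,fx=2.7,fy=2.7,interpolation=cv2.INTER_CUBIC)
b=cv2.resize(T[170:260,140:370],None,fx=1.7,fy=1.7,interpolation=cv2.INTER_CUBIC)
o=np.zeros((594,a.shape[1]+b.shape[1]+5,3),np.uint8);o[:a.shape[0],:a.shape[1]]=a[:594];o[:b.shape[0],a.shape[1]+5:]=b
print(o.shape);cv2.imwrite("pics/crop.png",o)
mt,ms=camera_model("top"),camera_model("side")
hsv=cv2.cvtColor(T,cv2.COLOR_BGR2HSV)
mask=((hsv[...,1]<75)).astype(np.uint8)*255
mask[:148]=0;mask[250:]=0
n,l,st,c=cv2.connectedComponentsWithStats(mask)
for i in range(1,n):
  if st[i,4]>60: print(st[i],c[i].round(1),[onz(mt,*c[i],z).round(3) for z in(0,.062,.105)])
E
```

```text
(594, 774, 3)
[232 148  38  27 873] [250.6 159.6] [array([0.627, 0.016, 0.   ]), array([0.619, 0.017, 0.062]), array([0.613, 0.017, 0.105])]
[309 149  23  29 141] [316.3 167.8] [array([ 0.601, -0.176,  0.   ]), array([ 0.594, -0.165,  0.062]), array([ 0.59 , -0.157,  0.105])]
[  364   148   148    85 12101] [437.8 189.9] [array([ 0.533, -0.543,  0.   ]), array([ 0.53 , -0.511,  0.062]), array([ 0.528, -0.488,  0.105])]
[315 150  21  21 336] [325.3 159.6] [array([ 0.625, -0.204,  0.   ]), array([ 0.617, -0.191,  0.062]), array([ 0.611, -0.182,  0.105])]
[245 205  30  31 701] [259.3 219.6] [array([ 0.451, -0.007,  0.   ]), array([ 0.453, -0.006,  0.062]), array([ 0.454, -0.004,  0.105])]
[179 207  33  31 799] [194.3 222. ] [array([ 0.446,  0.182, -0.   ]), array([0.448, 0.173, 0.062]), array([0.45 , 0.167, 0.105])]
[328 213  33  30 763] [344.4 227. ] [array([ 0.427, -0.256,  0.   ]), array([ 0.43 , -0.24 ,  0.062]), array([ 0.432, -0.229,  0.105])]
[288 217  22  20 245] [297.3 225.8] [array([ 0.432, -0.118,  0.   ]), array([ 0.435, -0.11 ,  0.062]), array([ 0.437, -0.104,  0.105])]
[  0 227   6  23 113] [  2.  238.4] [array([0.401, 0.761, 0.   ]), array([0.405, 0.72 , 0.062]), array([0.408, 0.691, 0.105])]
```

View pics/crop.png

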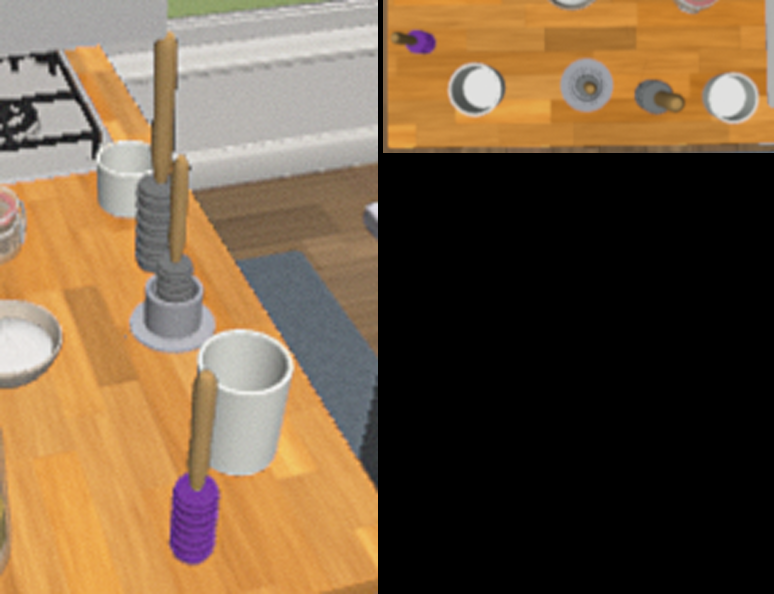

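The crop confirms it: the slim brush standing in the steel sleeve is the smaller grey one, and the bigger grey brush stands free behind it.

```bash
python3 - <<'E'
from h import *
mt,ms=camera_model("top"),camera_model("side")
X=lambda t,s:cross(ray(mt,*t),ray(ms,*s))
print("brush top",X((262.4,221.8),(287,158.5)))
print("big top",X((310,230),(281.5,114)))
T=cv2.imread("pics/top.png");S=cv2.imread("pics/side.png")
for im,m,box,n in((T,mt,(170,200,220,245),"t"),(S,ms,(285,215,335,280),"s")):
    x0,y0,x1,y1=box;h=cv2.cvtColor(im,cv2.COLOR_BGR2HSV)
    k=(h[...,1]<70).astype(np.uint8);q=np.zeros_like(k);q[y0:y1,x0:x1]=k[y0:y1,x0:x1]
    c=max(cv2.findContours(q,0,1)[0],key=cv2.contourArea);r=cv2.boundingRect(c);print(n,r,cv2.fitEllipse(c),cv2.minEnclosingCircle(c))
print("rim side z.105",onz(ms,310.7,235.9,.105),"rim top",onz(mt,194.7,222,.105))
p=onz(mt,194.7,222,.105)
for z,r in((.105,.041),(0,.038)):
    for n,m in(("top",mt),("side",ms)):
        P=np.array([proj(m,np.array([p[0]+r*np.cos(a),p[1]+r*np.sin(a),z])) for a in np.linspace(0,6.28,60)]);print(n,z,P.min(0).round(1),P.max(0).round(1))
E
```

```text
brush top (array([ 0.45063365, -0.00840969,  0.20303517]), np.float64(0.0014577428420656188))
big top (array([ 0.43447794, -0.10915648,  0.27785429]), np.float64(0.00029235496501750643))
t (179, 207, 33, 31) ((194.2794952392578, 222.01573181152344), (30.15174674987793, 31.847036361694336), 77.6428451538086) ((194.6290283203125, 222.5), 16.439647674560547)
s (285, 215, 44, 61) ((307.09283447265625, 243.37652587890625), (39.00845718383789, 62.95263671875), 164.10829162597656) ((300.2162170410156, 244.43243408203125), 33.133182525634766)
rim side z.105 [0.45086707 0.17747216 0.105     ] rim top [0.44955456 0.16547251 0.105     ]
top 0.105 [179.1 206.4] [210.3 237.6]
side 0.105 [291.6 220.8] [327.1 244.9]
top 0 [186.8 207.8] [212.9 234. ]
side 0 [290.5 252.3] [321.1 275.1]
```

Request:
carry_out --moves '[{"dz": -0.04, "jaw": 0.07}, {"dz": -0.04, "yaw": 0.18}]'

```text
invalid input at $.moves[0]: expected keys jaw, dx, dy, dz, yaw
```

Request:
carry_out --moves '[{"jaw": 0.07, "dx": 0, "dy": 0, "dz": -0.02, "yaw": 0.17}, {"jaw": 0.07, "dx": 0, "dy": 0, "dz": -0.02, "yaw": 0.17}, {"jaw": 0.07, "dx": 0, "dy": 0, "dz": -0.02, "yaw": 0.17}, {"jaw": 0.07, "dx": 0, "dy": 0, "dz": -0.02, "yaw": 0.17}, {"jaw": 0.07, "dx": 0, "dy": 0, "dz": 0, "yaw": 0.17}, {"jaw": 0.07, "dx": 0, "dy": 0, "dz": 0, "yaw": 0.17}, {"jaw": 0.07, "dx": 0, "dy": 0, "dz": 0, "yaw": 0.15}, {"jaw": 0.07, "dx": 0, "dy": 0, "dz": 0, "yaw": 0}]'

```text
t: 1.1
tool_pos: [0.2351, 0.5518, 0.2981]
orientation: [2.222, 2.22, -0.001]
force: [-0.1, 0.4, 0.0]
opening: 0.0705
gripper_force: 0.0
```

Request:
carry_out --moves '[{"jaw": 0.07, "dx": -0.05, "dy": 0.025, "dz": 0, "yaw": 0}, {"jaw": 0.07, "dx": -0.055, "dy": 0.025, "dz": 0, "yaw": 0}, {"jaw": 0.07, "dx": -0.055, "dy": 0.025, "dz": 0, "yaw": 0}, {"jaw": 0.07, "dx": -0.055, "dy": 0.025, "dz": 0, "yaw": 0}, {"jaw": 0.07, "dx": -0.055, "dy": 0.025, "dz": 0, "yaw": 0}, {"jaw": 0.07, "dx": -0.055, "dy": 0.025, "dz": 0, "yaw": 0}, {"jaw": 0.07, "dx": -0.055, "dy": 0.025, "dz": 0, "yaw": 0}, {"jaw": 0.07, "dx": 0, "dy": 0, "dz": 0, "yaw": 0}]'

```text
t: 2.1
tool_pos: [0.4107, 0.168, 0.2985]
orientation: [2.226, 2.215, -0.001]
force: [0.5, 0.7, -0.4]
opening: 0.07
gripper_force: 0.0
```

```bash
python3 - <<'E'
from h import *
m=camera_model("wrist");im=read_camera("wrist");cv2.imwrite("pics/w1.png",im[:,:,::-1])
import pickle;pickle.dump(m,open("w1.pkl","wb"))
for p in((.45,.168,.105),(.45,-.008,.203)):print(proj(m,np.array(p)))
E
```

```text
[291.57461673 170.81762808]
[297.12487778 351.13326979]
```

View pics/w1.png

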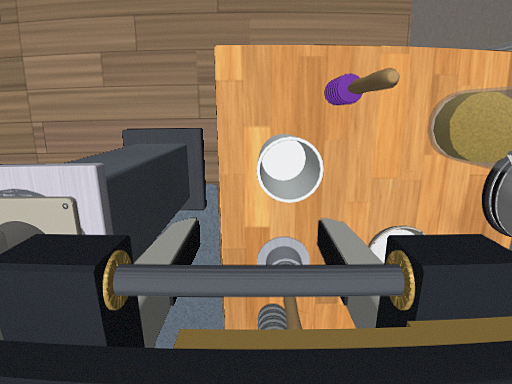

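The picture shows the beaker rim centred at about (290,169), within 2 mm of the estimate (0.449, 0.170). The holder is at (283,255), partly behind the gripper.

Request:
carry_out --moves '[{"jaw": 0.08, "dx": -0.044, "dy": 0.01, "dz": 0, "yaw": 0}, {"jaw": 0.08, "dx": -0.044, "dy": 0.01, "dz": 0, "yaw": 0}, {"jaw": 0.08, "dx": -0.044, "dy": 0.01, "dz": 0, "yaw": 0}, {"jaw": 0.08, "dx": -0.044, "dy": 0.01, "dz": 0, "yaw": 0}, {"jaw": 0.08, "dx": 0, "dy": 0, "dz": 0.04, "yaw": 0}, {"jaw": 0.08, "dx": 0, "dy": 0, "dz": 0.035, "yaw": 0}, {"jaw": 0.08, "dx": 0, "dy": 0, "dz": 0, "yaw": 0}]'

```text
t: 3.02
tool_pos: [0.4471, -0.0027, 0.2207]
orientation: [-2.216, -2.22, 0.005]
force: [-1.6, 0.7, 0.7]
opening: 0.0799
gripper_force: 0.0
```

```bash
python3 - <<'E'
from h import *
print(read_state()["tool_pos"])
im=read_camera("side")[:,:,::-1];w=read_camera("wrist")[:,:,::-1]
a=cv2.resize(im[60:250,230:340],None,fx=3,fy=3,interpolation=cv2.INTER_CUBIC)
o=np.zeros((570,330+450,3),np.uint8);o[:,:330]=a;o[:338,330:]=cv2.resize(w,(450,338))
cv2.imwrite("pics/c2.png",o)
E
```

```text
[ 0.44709978 -0.00273769  0.22072751]
```

View pics/c2.png

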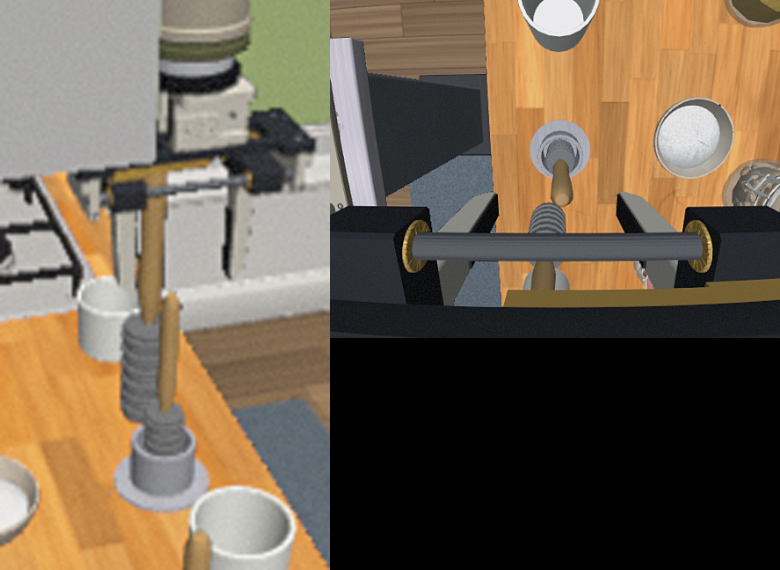

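The side view has the open fingers above the holder brush. The wrist view shows the brush's top end at about (265,217) in full-image pixels.

```bash
python3 - <<'E'
from h import *
m=camera_model("wrist");ms=camera_model("side")
w=(265,217);s=(230+170/3,60+295/3)
print(onz(m,*w,.204),cross(ray(m,*w),ray(ms,*s)),proj(m,np.array([.4506,-.0085,.204])),read_state()["tool_pos"])
print(onz(ms,230+170/3,60+295/3,.206))
E
```

```text
[ 0.45246643 -0.00104629  0.204     ] (array([4.53098104e-01, 1.88842249e-04, 2.08711714e-01]), np.float64(0.001691662078302466)) [262.09555679 227.68257766] [ 0.44926633 -0.0032829   0.22458435]
[ 0.45219731 -0.00459616  0.206     ]
```

Request:
carry_out --moves '[{"jaw": 0.08, "dx": 0.001, "dy": 0.001, "dz": 0.03, "yaw": 0}, {"jaw": 0.08, "dx": 0, "dy": 0, "dz": 0.036, "yaw": 0}, {"jaw": 0.08, "dx": 0, "dy": 0, "dz": 0, "yaw": 0}, {"jaw": 0.0, "dx": 0, "dy": 0, "dz": 0, "yaw": 0}, {"jaw": 0.0, "dx": 0, "dy": 0, "dz": 0, "yaw": 0}, {"jaw": 0.0, "dx": 0, "dy": 0, "dz": 0, "yaw": 0}, {"jaw": 0.0, "dx": 0, "dy": 0, "dz": 0, "yaw": 0}, {"jaw": 0.0, "dx": 0, "dy": 0, "dz": 0, "yaw": 0}]' --grip_force 30

```text
t: 4.12
tool_pos: [0.4501, -0.0035, 0.1578]
orientation: [2.224, 2.219, 0.0]
force: [-0.2, -0.7, 0.6]
opening: 0.0344
gripper_force: 0.0
```

Request:
carry_out --moves '[{"jaw": 0.0, "dx": 0, "dy": 0, "dz": 0, "yaw": 0}, {"jaw": 0.0, "dx": 0, "dy": 0, "dz": 0, "yaw": 0}, {"jaw": 0.0, "dx": 0, "dy": 0, "dz": 0, "yaw": 0}, {"jaw": 0.0, "dx": 0, "dy": 0, "dz": 0, "yaw": 0}]'

```text
t: 4.62
tool_pos: [0.45, -0.0034, 0.1575]
orientation: [-2.224, -2.219, 0.0]
force: [0.9, -0.2, -1.6]
opening: 0.0168
gripper_force: 30.0
```

Request:
carry_out --moves '[{"jaw": 0.0, "dx": 0, "dy": 0, "dz": -0.02, "yaw": 0}, {"jaw": 0.0, "dx": 0, "dy": 0, "dz": -0.03, "yaw": 0}, {"jaw": 0.0, "dx": 0, "dy": 0, "dz": -0.04, "yaw": 0}, {"jaw": 0.0, "dx": 0, "dy": 0, "dz": -0.04, "yaw": 0}, {"jaw": 0.0, "dx": 0, "dy": 0, "dz": -0.02, "yaw": 0}, {"jaw": 0.0, "dx": 0.03, "dy": 0, "dz": 0, "yaw": 0}, {"jaw": 0.0, "dx": 0.045, "dy": 0, "dz": 0, "yaw": 0}, {"jaw": 0.0, "dx": 0.04, "dy": 0, "dz": 0, "yaw": 0}]'

```text
t: 5.62
tool_pos: [0.4499, 0.1127, 0.3066]
orientation: [-2.224, -2.218, 0.002]
force: [0.5, 0.4, -0.8]
opening: 0.0166
gripper_force: 30.0
```

Request:
carry_out --moves '[{"jaw": 0.0, "dx": 0.035, "dy": 0, "dz": 0, "yaw": 0}, {"jaw": 0.0, "dx": 0.023, "dy": 0, "dz": 0, "yaw": 0}, {"jaw": 0.0, "dx": 0, "dy": 0, "dz": 0, "yaw": 0}, {"jaw": 0.0, "dx": 0, "dy": 0, "dz": 0, "yaw": 0}]'

```text
t: 6.12
tool_pos: [0.4502, 0.169, 0.307]
orientation: [-2.223, -2.219, 0.002]
force: [-1.2, -0.4, -0.5]
opening: 0.0171
gripper_force: 30.0
```

```bash
python3 - <<'E'
from h import *
s=read_state();print(s["tool_pos"],s["opening"],s["gripper_force"],s["t"])
im=read_camera("side")[:,:,::-1];w=read_camera("wrist")[:,:,::-1]
a=cv2.resize(im[100:290,250:360],None,fx=3,fy=3,interpolation=cv2.INTER_CUBIC)
o=np.zeros((570,330+450,3),np.uint8);o[:,:330]=a;o[:338,330:]=cv2.resize(w,(450,338))
cv2.imwrite("pics/c3.png",o)
m=camera_model("wrist")
ms=camera_model("side");f=s["tool_pos"]-[0,0,.151]
print(proj(ms,f),proj(ms,f+[0,0,.1]),proj(m,f),proj(m,np.array([.449,.17,.105])))
E
```

```text
[0.45024011 0.16900172 0.30695687] 0.01711931567668085 29.99978744323016 6.125
[311.53010089 216.64313946] [315.7307116  179.83687655] [259.21963555 178.0341129 ] [258.10217814 168.68160107]
```

View pics/c3.png

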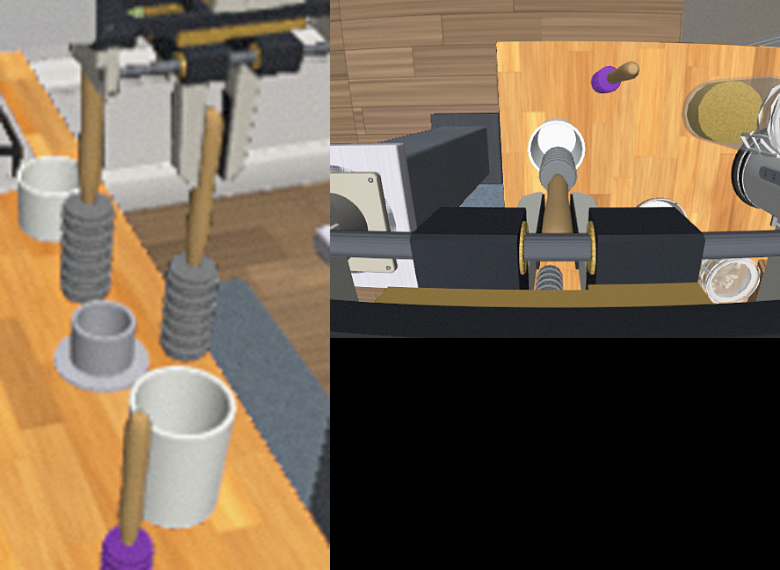

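The brush hangs upright with its foot centred at about (187,350) in the side crop, over the rim centre (183,403). This agrees with the projections, so I'm stroking now.

Request:
carry_out --moves '[{"jaw": 0.0, "dx": 0, "dy": 0, "dz": 0.03, "yaw": 0}, {"jaw": 0.0, "dx": 0, "dy": 0, "dz": 0.04, "yaw": 0}, {"jaw": 0.0, "dx": 0, "dy": 0, "dz": 0.04, "yaw": 0}, {"jaw": 0.0, "dx": 0, "dy": 0, "dz": 0.025, "yaw": 0}, {"jaw": 0.0, "dx": 0, "dy": 0, "dz": 0.01, "yaw": 0}, {"jaw": 0.0, "dx": 0, "dy": 0, "dz": 0, "yaw": 0}, {"jaw": 0.0, "dx": 0, "dy": 0, "dz": 0, "yaw": 0}]'

```text
t: 7.1
tool_pos: [0.4514, 0.1696, 0.1642]
orientation: [2.223, 2.218, 0.003]
force: [-0.4, 0.5, -0.8]
opening: 0.0172
gripper_force: 30.0
```

Request:
carry_out --moves '[{"jaw": 0.0, "dx": 0, "dy": 0, "dz": -0.025, "yaw": 0}, {"jaw": 0.0, "dx": 0, "dy": 0, "dz": -0.03, "yaw": 0}, {"jaw": 0.0, "dx": 0, "dy": 0, "dz": 0, "yaw": 0}, {"jaw": 0.0, "dx": 0, "dy": 0, "dz": 0, "yaw": 0}]'

```text
t: 7.6
tool_pos: [0.4505, 0.1696, 0.2175]
orientation: [2.223, 2.219, 0.001]
force: [-0.3, -0.2, -1.0]
opening: 0.0169
gripper_force: 30.0
```

Request:
carry_out --moves '[{"jaw": 0.0, "dx": 0, "dy": 0, "dz": 0.03, "yaw": 0}, {"jaw": 0.0, "dx": 0, "dy": 0, "dz": 0.027, "yaw": 0}, {"jaw": 0.0, "dx": 0, "dy": 0, "dz": 0, "yaw": 0}, {"jaw": 0.0, "dx": 0, "dy": 0, "dz": 0, "yaw": 0}, {"jaw": 0.0, "dx": 0, "dy": 0, "dz": -0.027, "yaw": 0}, {"jaw": 0.0, "dx": 0, "dy": 0, "dz": -0.03, "yaw": 0}, {"jaw": 0.0, "dx": 0, "dy": 0, "dz": 0, "yaw": 0}, {"jaw": 0.0, "dx": 0, "dy": 0, "dz": 0, "yaw": 0}]'

```text
t: 8.6
tool_pos: [0.4504, 0.1696, 0.2175]
orientation: [2.224, 2.219, 0.0]
force: [-0.8, 0.1, -0.4]
opening: 0.017
gripper_force: 30.0
```

Request:
carry_out --moves '[{"jaw": 0.0, "dx": 0, "dy": 0, "dz": 0.03, "yaw": 0}, {"jaw": 0.0, "dx": 0, "dy": 0, "dz": 0.026, "yaw": 0}, {"jaw": 0.0, "dx": 0, "dy": 0, "dz": 0.003, "yaw": 0}, {"jaw": 0.0, "dx": 0, "dy": 0, "dz": 0.001, "yaw": 0}, {"jaw": 0.0, "dx": 0, "dy": 0, "dz": 0, "yaw": 0}, {"jaw": 0.0, "dx": 0, "dy": 0, "dz": 0, "yaw": 0}]'

```text
t: 9.35
tool_pos: [0.451, 0.1697, 0.1586]
orientation: [2.223, 2.219, 0.002]
force: [0.0, 0.3, -1.2]
opening: 0.0172
gripper_force: 30.0
```

Request:
carry_out --moves '[{"jaw": 0.0, "dx": 0, "dy": 0, "dz": 0.0015, "yaw": 0}, {"jaw": 0.0, "dx": 0, "dy": 0, "dz": 0.0, "yaw": 0}]'

```text
t: 9.6
tool_pos: [0.4504, 0.1696, 0.1562]
orientation: [2.224, 2.219, 0.0]
force: [0.5, 0.2, -0.4]
opening: 0.0167
gripper_force: 30.0
```

Request:
carry_out --moves '[{"jaw": 0.03, "dx": 0, "dy": 0, "dz": 0, "yaw": 0}, {"jaw": 0.05, "dx": 0, "dy": 0, "dz": 0, "yaw": 0}, {"jaw": 0.07, "dx": 0, "dy": 0, "dz": 0, "yaw": 0}, {"jaw": 0.07, "dx": 0, "dy": 0, "dz": 0, "yaw": 0}, {"jaw": 0.07, "dx": 0, "dy": 0, "dz": 0, "yaw": 0}, {"jaw": 0.07, "dx": 0, "dy": 0, "dz": 0, "yaw": 0}]'

```text
t: 10.35
tool_pos: [0.4504, 0.1696, 0.1561]
orientation: [2.224, 2.219, -0.0]
force: [0.6, -0.3, -0.4]
opening: 0.069
gripper_force: 0.0
```

Request:
carry_out --moves '[{"jaw": 0.07, "dx": 0, "dy": 0, "dz": -0.03, "yaw": 0}, {"jaw": 0.07, "dx": 0, "dy": 0, "dz": -0.04, "yaw": 0}, {"jaw": 0.07, "dx": 0, "dy": 0, "dz": -0.04, "yaw": 0}, {"jaw": 0.07, "dx": 0, "dy": 0, "dz": -0.03, "yaw": 0}, {"jaw": 0.07, "dx": 0, "dy": 0, "dz": 0, "yaw": 0}, {"jaw": 0.07, "dx": 0, "dy": 0, "dz": 0, "yaw": 0}]'

```text
t: 11.1
tool_pos: [0.4501, 0.1695, 0.295]
orientation: [-2.223, -2.219, 0.002]
force: [-0.4, 0.3, -0.6]
opening: 0.0701
gripper_force: 0.0
```

```bash
python3 - <<'E'
from h import *
print(read_state()["t"],read_state()["tool_pos"])
cv2.imwrite("pics/f.png",cv2.resize(read_camera("side")[100:290,230:360,::-1],None,fx=3,fy=3))
E
```

```text
11.1 [0.45011081 0.16945719 0.29501582]
```

View pics/f.png

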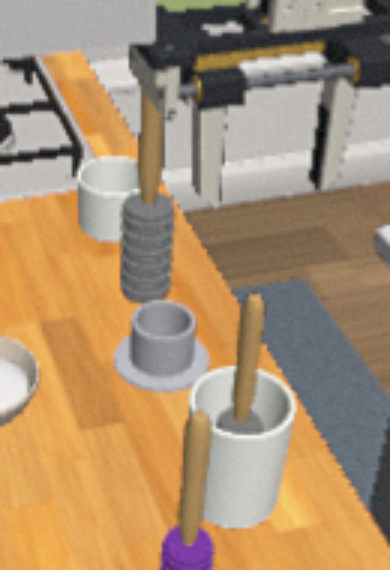

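The brush stands upright in the beaker, with its handle at (248,350) in the crop. The beaker is upright and in place, and the gripper is clear.

```bash
python3 -c "from plant import *;print(close_job())"
```

```text
the job is handed in; nothing more can be done
None
```

I brushed the tall beaker with three strokes to the bottom, left the brush standing upright in it, and handed the job in at about 11 s of the 51 s allowed; the hand-in gave no verdict.

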